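# Take a gear pile apart onto its stands

### The job

The gear set is piled up on its wooden packing block. Take the pile apart from the top down, one piece at a time, and set each piece flat and centred on the rubber-topped stand made for it: the spring upright on the smallest round stand, the bearing on the middle one, the large gear hub up on the largest, and last the wooden block on the rectangular stand, lined up with it. Do not disturb the small gear and the piston that stand by themselves on the table.

Things in the scene. Friction and masses are not known exactly. Their poses are not given: they have to be found in the camera images.
- spring_center (a point): black steel valve spring, 32 mm across, 45 mm tall, standing upright on top of the pile (on the bearing). The point is its centre, half-way up; z is its axis, up. It is stiff: treat it as a solid cylinder.
- bearing_center (a point): plain steel ball bearing, 52 mm across, 15 mm thick, lying flat in the pile, on the gear's hub and under the spring. The point is its centre, half-way up; z up.
- gear_center (a point): the large steel spur gear, 64 mm over the teeth, 22 mm high: the toothed rim is the lower 14 mm, and a hub about 33 mm across rises above it to 22 mm. It lies flat, hub up, on the wooden block, under the bearing. The point is its centre, half-way up (11 mm above its underside); z up.
- block_center (a point): softwood packing block, 45 x 120 x 38 mm (x, y, z), flat on the table at the bottom of the pile. The point is its centre, 19 mm above its underside; y runs along its length, z up.
- small_stand_top (a point): smallest round stand, 40 mm across at the top; for the spring. Fixed, 14 mm high, black rubber top on a steel foot 3 mm wider all round. The point is the middle of its top face.
- middle_stand_top (a point): middle-sized round stand, 60 mm across at the top; for the bearing. Fixed, 14 mm high, black rubber top on a steel foot 3 mm wider all round. The point is the middle of its top face.
- large_stand_top (a point): largest round stand, 72 mm across at the top; for the large gear. Fixed, 14 mm high, black rubber top on a steel foot 3 mm wider all round. The point is the middle of its top face.
- long_stand_top (a point): rectangular stand, 53 x 128 mm at the top; for the wooden block. y runs along its length. Fixed, 14 mm high, black rubber top on a steel foot 3 mm wider all round. The point is the middle of its top face.
- small_gear_center (a point): bystander: a loose dark spur gear, 48 mm across, 20 mm high, lying alone flat on the table. The point is its centre, half-way up. Not part of the job.
- piston_center (a point): bystander: a loose grey piston, 61 mm across, 53 mm tall, standing on the table. The point is its centre, half-way up. Not part of the job.
Things that resemble listed ones, but are neither listed nor needed, are in the scene too. Leave any pink or purple look-alike of the part that bears bearing_center alone.

How it is judged (in metres and radians):
On the way, in this order (a step that is already met when the one before it is completed fails the run):
1. the spring stands on the smallest round stand, let go (horizontal distance between spring_center and small_stand_top below 0.012 m and z of spring_center in the frame of small_stand_top between 0.0185 and 0.0265 m and angle between spring_center's own z axis and vertical below 0.2 rad and contact force between spring and the fingers below 0.05 N and linear speed of spring below 0.02 m/s), for 0.2 s.
2. the bearing lies on the middle round stand, let go (horizontal distance between bearing_center and middle_stand_top below 0.012 m and z of bearing_center in the frame of middle_stand_top between 0.0035 and 0.0115 m and angle between bearing_center's own z axis and vertical below 0.2 rad and contact force between bearing and the fingers below 0.05 N and linear speed of bearing below 0.02 m/s), for 0.2 s.
3. the large gear lies on the largest round stand, let go (horizontal distance between gear_center and large_stand_top below 0.012 m and z of gear_center in the frame of large_stand_top between 0.007 and 0.015 m and angle between gear_center's own z axis and vertical below 0.2 rad and contact force between gear and the fingers below 0.05 N and linear speed of gear below 0.02 m/s), for 0.2 s.
4. the wooden block lies on the rectangular stand, let go (horizontal distance between block_center and long_stand_top below 0.012 m and z of block_center in the frame of long_stand_top between 0.015 and 0.023 m and angle between block_center's own z axis and vertical below 0.2 rad and contact force between block and the fingers below 0.05 N and linear speed of block below 0.02 m/s and angle between the y axis of block_center and the y axis of long_stand_top, either way round below 0.2 rad), for 0.2 s.
At the end, for the whole second after the job is handed in: Spring, bearing, gear and block each lie released and still on their own stand: centre within 12 mm of the stand's centre, height within 4 mm of resting on its top, right way up within 0.2 rad, the block's length within 0.2 rad of the stand's (all of step 1 and all of step 2 and all of step 3 and all of step 4); the robot touches nothing.
It fails at once if the small gear is moved by more than 15 mm or tipped over (distance of small_gear_center from where it was at the start of the episode above 0.015 m or angle between small_gear_center's own z axis and vertical above 0.5 rad).
It fails at once if the piston is moved by more than 15 mm or tipped over (distance of piston_center from where it was at the start of the episode above 0.015 m or angle between piston_center's own z axis and vertical above 0.5 rad).
It also fails if it takes over 109 s, if anything falls off the work surface, if the arm or the gripper's body presses on something with over 40 N, if the wrist force passes 120 N, or if a joint passes its speed limit or range.

### The arm

A 6-joint arm with a two-finger parallel gripper is mounted at the origin on a cart in front of the work surface, level with it; the furniture and walls round the work are solid. World frame = base frame: x ahead of the robot, y to its left, z up, the work surface at z = 0. Lengths are in m, angles in degrees, forces in N, time in s.
With the tool pointing down it reaches from about 0.25 to 0.725 m from the base axis. Payload 9.7 kg.
Tool frame: the origin (TCP) lies where the fingers leave the gripper's body, on its centre line; the fingertips stand 73 mm ahead of it and the grasp point (between the pads) lies 54 mm ahead of it; y points along the fingers, x is the direction in which the jaws open and shut, and the axes are right-handed (so a half turn about y gives the same grasp; the last joint's range is limited). The gripper opens to 85 mm and grips with 20 to 120 N. Pads are 22 mm wide; open, the fingers measure 114 mm over their backs; the gripper's body (76 mm by 85 mm) begins 54 mm behind the grasp point. The pads swing forward as they close: fully open they stand 13 mm farther back than shut.
Start: joints at [-71.562, 4.979, 10.078, 95.1, 0, 90], TCP at [0.174, -0.522, 0.304] pointing down, gripper open.
Joint ranges: [-179.16, 179.16], [-48.56, 103.87], [-65.8, 70.77], [-126.05, 130.52], [-82.76, 87.17], [-180, 180]. Speed limits (degrees/s): [127.2, 127.2, 147.25, 180, 180, 180].

### API

Orientations are given as [roll, pitch, yaw] about the fixed x, y, z axes, in that order (R = Rz(yaw) Ry(pitch) Rx(roll)).
In Python, from workcell import sensors, imaging, bot, models gives the robot as it stands.
- The arm moves only by the tool arm_command, never from a script. Its argument "rows" is one flat list of numbers, 7 for each row, row after row: the shift along the tool's x, y, z in cm, then the turn, a rotation vector about the tool's x, y, z in degrees, then the gripper's target within -1 to 1 (fully open at 1, half-way at 0, shut at -1). A call has 1 to 12 rows; each row is the pose to reach, as a shift and turn from the pose commanded when the call began, along the tool's axes at that moment; what a row does not reach only later rows make up. A row lasts 1/12 s, in which the tool goes at most 41.7 mm and 7.16 degrees, less where a joint would pass 70% of its speed; a pose out of reach is approached as far as the arm can. A call with a gripper value outside its range is refused whole. The fingers move at their own pace and stop on an object; "force" is the grip in N (left out, the last holds). Time passes only in rows, so rows that repeat a pose let the fingers close. It gives the time, the measured TCP pose, the force and the opening at its end, in the units of the state.
- sensors.get_obs(): the state, without advancing time (a new reading comes with each control period).
- imaging.camera(name): name is "scene" or "top" or "wrist"; returns a dict with "pixels" (420x560x3 uint8, blue, green, red), "z_map" (420x560 float32, m along the optical axis (not along the pixel's ray), 0 where there is no reading), "camera_matrix" (3x3 intrinsics, pixels), "world_from_camera" (4x4, takes a point from camera to world coordinates). Camera axes: x right, y up, looking along -z (the intrinsics and any distortion apply to the point x, -y, -z); pixel columns grow to the right and rows downward; lengths in m; the calibration is good to about 2 mm. A picture is of the moment at which its call begins.
- bot.job_done(): hands the job in, once; it reports no verdict.
Trained networks look in the newest picture that a camera, given by its name, has taken for a name from the list of things; names that differ only in an ending like _2 or _b are one class to them, and where a whole thing is asked for, a point or a joint stands for the part that bears it (a point fixed in the world has none). Each returns a list of dicts, best first, with "conf" (0 to 1); they miss things now and then, are a little off and sometimes report something else, mostly with a low value. They report only what shows in the picture. A call takes as long as a camera call. They do not tell look-alikes from the thing itself.
- models.search_frame(thing, camera): "extent" ([centre column, centre row, width, height] in pixels, round what is visible of it).
- models.spot_point(thing, camera): "location" ([column, row] in pixels: a listed point, or the origin of a listed thing).
The state is a dict: "time": time; "q": joint angles; "qd": joint speeds; "joint_efforts": joint torques, N m; "ee_pos": TCP position; "tcp_rot": TCP orientation; "wrist_force": force on the tool from outside, world axes, zero at the start; "torque": the same for the moment, N m; "opening": finger opening in m.
Only numpy, scipy, OpenCV 4.12 (cv2) and the standard library are available. Lean on these libraries where they do the work, as an engineer would, in place of code of your own. Each camera call takes 0.05 s, during which the arm holds its last target.

## Working session

There is one attempt and no reset: what is moved stays moved. The work goes in short steps, Python scripts to look and compute and a tool call to move; the robot and the scene stay as the last step left them, time stands still between calls to the robot, and variables do not carry over. Pictures are saved under pics/ and viewed, and the job is handed in when it is done.

Besides the shell and the picture viewer there is one more tool, called after "Request:" as a command line: name --argument value ..., lists and objects as JSON in quotes. arm_command: Moves the arm, as the interface text tells. Its arguments: {"type":"object","properties":{"rows":{"type":"array","items":{"type":"number"}},"force":{"type":"number"}},"required":["rows"]}

```bash
ls; mkdir -p pics; cat > h.py <<'E'
import numpy as np, cv2
from workcell import sensors, imaging, bot, models
def take(n,save=None):
    c=imaging.camera(n)
    if save: cv2.imwrite('pics/'+save+'.png',c['pixels'])
    return c
def world(c,u,v,z=None):
    K=np.array(c['camera_matrix']);T=np.array(c['world_from_camera'])
    r=np.array([(u-K[0,2])/K[0,0],-(v-K[1,2])/K[1,1],-1.])
    if z is None:
        d=c['z_map'][int(round(v)),int(round(u))]; return T[:3,:3]@(r*d)+T[:3,3]
    w=T[:3,:3]@r; s=(z-T[2,3])/w[2]; return T[:3,3]+s*w
def cloud(c):
    K=np.array(c['camera_matrix']);T=np.array(c['world_from_camera'])
    h,w=c['z_map'].shape; u,v=np.meshgrid(np.arange(w),np.arange(h)); d=c['z_map']
    P=np.stack([(u-K[0,2])/K[0,0]*d,-(v-K[1,2])/K[1,1]*d,-d],-1)@T[:3,:3].T+T[:3,3]
    P[d==0]=np.nan
    return P
E
python3 - <<'E'
from h import *
print(sensors.get_obs())
for n in ['top','scene']:
    c=take(n,n+'0'); print(n,np.round(c['world_from_camera'],3).tolist(),np.round(c['camera_matrix'],1).tolist())
    for t in ['spring_center','bearing_center','gear_center','block_center','small_stand_top','middle_stand_top','large_stand_top','long_stand_top','small_gear_center','piston_center']:
        for r in models.spot_point(t,n)[:3]:
            u,v=r['location']; print(t,round(r['conf'],2),np.round([u,v]),np.round(world(c,u,v),3))
E
```

```text
pics
{'time': 0.0, 'q': array([-7.15617668e+01,  5.01192617e+00,  1.00368945e+01,  9.51000376e+01,
       -4.15337685e-04,  9.00006762e+01]), 'qd': array([ 0.10733694,  0.02883258, -0.07005968,  0.06715766,  0.12311017,
       -0.09346713]), 'joint_efforts': array([-4.04311795e-04, -5.20390284e+01,  4.64799392e+01,  1.63260510e-02,
       -1.04722099e-04,  2.57082070e-05]), 'ee_pos': array([ 0.17391512, -0.52165055,  0.30319694]), 'tcp_rot': array([-9.00004162e+01,  7.50692050e-02, -7.15624430e+01]), 'wrist_force': array([ 0.67888566, -0.12611951, -0.92358102]), 'torque': array([-0.00278272,  0.02914321, -0.036279  ]), 'opening': 0.08533005118177826}
top [[-0.017, 0.996, -0.083, 0.392], [-1.0, -0.018, -0.011, -0.006], [-0.012, 0.083, 0.996, 1.156], [0.0, 0.0, 0.0, 1.0]] [[524.3, 0.0, 273.8], [0.0, 524.3, 210.4], [0.0, 0.0, 1.0]]
spring_center 0.64 [219. 154.] [0.606 0.12  0.057]
spring_center 0.58 [170. 194.] [0.526 0.231 0.023]
bearing_center 0.94 [210. 210.] [0.491 0.147 0.003]
bearing_center 0.81 [218. 153.] [0.608 0.122 0.058]
bearing_center 0.58 [162. 155.] [0.618 0.255 0.002]
g
[... 594 characters left out ...]
, 0.0, 1.0]]
spring_center 0.55 [228. 202.] [0.616 0.108 0.087]
bearing_center 0.84 [174. 246.] [0.601 0.264 0.016]
bearing_center 0.51 [227. 213.] [0.578 0.133 0.078]
gear_center 0.68 [226. 217.] [0.583 0.133 0.064]
block_center 0.76 [229. 232.] [0.582 0.126 0.023]
small_stand_top 0.38 [329. 204.] [ 0.597 -0.207  0.015]
middle_stand_top 0.77 [207. 281.] [0.416 0.273 0.017]
middle_stand_top 0.64 [226. 202.] [0.614 0.113 0.089]
long_stand_top 0.56 [300. 240.] [ 0.46  -0.004  0.017]
small_gear_center 0.49 [199. 257.] [0.517 0.242 0.018]
small_gear_center 0.45 [227. 201.] [0.589 0.125 0.103]
piston_center 0.69 [336. 220.] [ 0.467 -0.124  0.038]
piston_center 0.43 [301. 243.] [0.446 0.004 0.018]
```

View images.

```bash
python3 - <<'E'
import cv2
a=cv2.imread('pics/top0.png');cv2.imwrite('pics/top0z.png',cv2.resize(a[110:310,110:440],(792,480),interpolation=cv2.INTER_CUBIC))
a=cv2.imread('pics/scene0.png');cv2.imwrite('pics/scene0z.png',cv2.resize(a[150:350,130:450],(800,500),interpolation=cv2.INTER_CUBIC))
E
```

```text
(no output)
```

View pics/top0z.png

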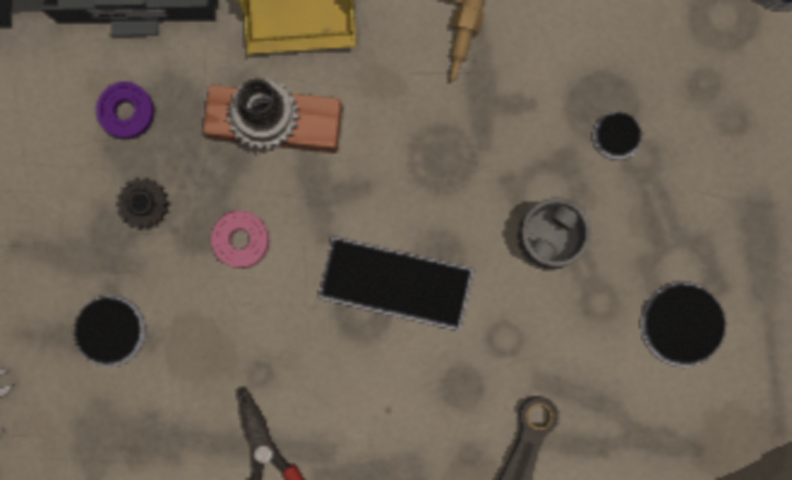

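View pics/scene0z.png

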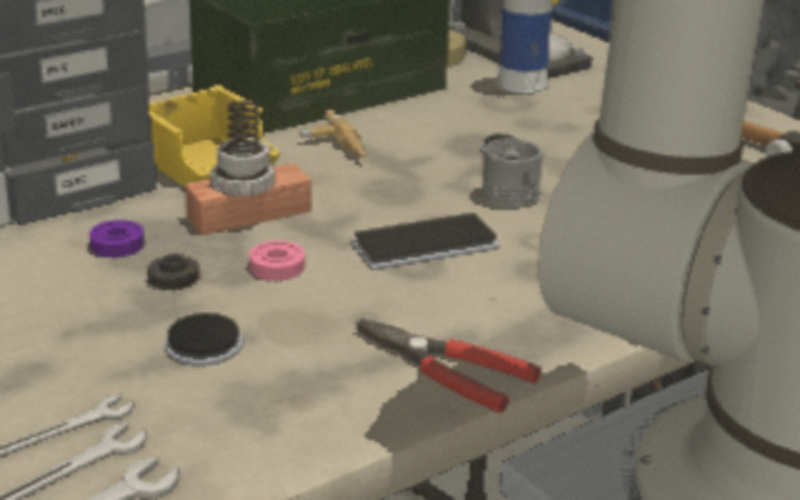

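View pics/scene0.png

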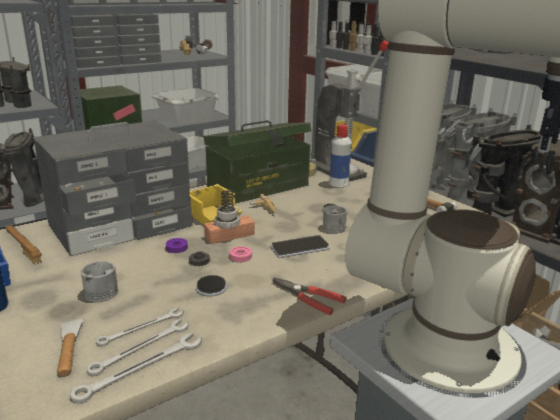

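```bash
cat > loc.py <<'E'
from h import *
def circ(c,z,xy,R,lo,hi,dark=None):
    P=cloud(c); m=(np.hypot(P[...,0]-xy[0],P[...,1]-xy[1])<R)&(P[...,2]>lo)&(P[...,2]<hi)
    if dark: m&=c['pixels'].max(2)<dark
    v,u=np.nonzero(m); 
    if len(u)<5: return None
    pts=np.array([world(c,a,b,z) for a,b in zip(u,v)])[:,:2].astype(np.float32)
    return pts
E
python3 - <<'E'
from loc import *
c=take('top'); g=c['pixels'].max(2); P=cloud(c)
for n,xy,R in [('small',(.597,-.2),.04),('mid',(.409,.27),.05),('large',(.405,-.255),.06),('long',(.45,.009),.09)]:
    p=circ(c,.014,xy,R,.005,.03,45)
    (cx,cy),r=cv2.minEnclosingCircle(p); rc=cv2.minAreaRect(p*1000)
    print(n,len(p),'mean',p.mean(0).round(4),'circ',round(cx,4),round(cy,4),round(r*2,4),'rect',rc)
# depth heights
for n,xy,R,lo,hi in [('spring',(.6,.12),.05,.1,.14),('bear',(.6,.12),.05,.066,.09),('gear',(.6,.12),.05,.046,.056),('block',(.6,.12),.08,.03,.043)]:
    p=circ(c,(hi+lo)/2,xy,R,lo,hi)
    if p is None: print(n,None);continue
    z=P[...,2];print(n,len(p),p.mean(0).round(4),p.min(0).round(3),p.max(0).round(3),cv2.minEnclosingCircle(p),cv2.minAreaRect(p*1000))
# bin/obstacles: yellow
b,gg,r=[c['pixels'][...,i].astype(int) for i in range(3)]
m=(r>b+60)&(gg>b+50)&(P[...,0]>.5)&(abs(P[...,1])<.25)
q=P[m];print('yellow',np.nanmin(q,0),np.nanmax(q,0))
m=(P[...,0]>.45)&(P[...,0]<.85)&(P[...,1]>.2)&(P[...,1]<.45)&(P[...,2]>.1)
q=P[m];print('cab',np.nanmin(q,0),np.nanmax(q,0))
c=take('scene');P=cloud(c)
b,gg,r=[c['pixels'][...,i].astype(int) for i in range(3)]
m=(r>b+60)&(gg>b+50)&(P[...,0]>.5)&(abs(P[...,1])<.25)&(P[...,2]>.01)
q=P[m];print('yellow',np.nanpercentile(q,[0,5,50,95,100],axis=0).round(3))
m=(P[...,0]>.45)&(P[...,0]<.85)&(P[...,1]>.2)&(P[...,1]<.45)&(P[...,2]>.06)
q=P[m];print('cab',np.nanpercentile(q,[0,5,50,95,100],axis=0).round(3))
# layers of pile
m=(np.hypot(P[...,0]-.6,P[...,1]-.12)<.06)
for lo,hi in [(.002,.036),(.04,.05),(.062,.073),(.08,.118)]:
    q=P[m&(P[...,2]>lo)&(P[...,2]<hi)];print(lo,len(q),q.mean(0).round(3),q.min(0).round(3),q.max(0).round(3))
E
```

```text
small 231 mean [ 0.583  -0.2003] circ 0.5825 -0.2008 0.0387 rect ((583.7230224609375, -201.0175018310547), (37.357391357421875, 35.51455307006836), 88.90653991699219)
mid 543 mean [0.4114 0.268 ] circ 0.4115 0.2684 0.0582 rect ((410.96160888671875, 267.5835266113281), (56.002952575683594, 54.962894439697266), 44.622886657714844)
large 812 mean [ 0.4087 -0.2551] circ 0.4088 -0.2549 0.0701 rect ((409.1335754394531, -255.54452514648438), (68.16285705566406, 67.91220092773438), 43.56630325317383)
long 1315 mean [0.4503 0.0057] circ 0.4501 0.0057 0.1326 rect ((450.65081787109375, 5.737773895263672), (125.22638702392578, 51.091983795166016), 76.42488098144531)
spring 121 [0.6017 0.1168] [0.586 0.103] [0.618 0.131] ((0.601108729839325, 0.11677305400371552), 0.017394011840224266) ((601.960693359375, 117.02471923828125), (28.104442596435547, 32.587066650390625), 89.48627471923828)
bear 318 [0.5957 0.1185] [0.575 0.093] [0.625 0.145] ((0.60014808177948, 0.11896169185638428), 0.026516132056713104) ((598.4501342773438, 119.0600357055664), (48.92430877685547, 51.50312042236328), 14.37502288818359
[... 409 characters left out ...]
8994140625), 78.71974182128906)
yellow [ 0.66207681 -0.11965488 -0.00497444] [0.79314513 0.14640762 0.06734088]
cab [0.6497009  0.20000959 0.10021219] [0.84998377 0.44997992 0.27379579]
yellow [[ 0.591 -0.113  0.01 ]
 [ 0.671  0.04   0.014]
 [ 0.776  0.092  0.04 ]
 [ 0.789  0.142  0.063]
 [ 0.794  0.165  0.118]]
cab [[0.646 0.2   0.061]
 [0.663 0.215 0.074]
 [0.71  0.335 0.174]
 [0.827 0.439 0.237]
 [0.85  0.45  0.271]]
0.002 631 [0.582 0.128 0.018] [0.541 0.065 0.002] [0.659 0.177 0.036]
0.04 125 [0.584 0.131 0.044] [0.569 0.063 0.04 ] [0.623 0.175 0.05 ]
0.062 92 [0.585 0.128 0.068] [0.573 0.1   0.062] [0.615 0.146 0.073]
0.08 158 [0.601 0.119 0.099] [0.583 0.101 0.08 ] [0.62  0.135 0.118]
```

```bash
cat > to.py <<'E'
import sys
from h import *
from scipy.spatial.transform import Rotation as R
# target grasp-point-xy, tcp z, yaw
def to(x,y,z,yaw,o=None):
    o=o or sensors.get_obs(); Rm=R.from_euler('xyz',o['tcp_rot'],degrees=True)
    Rt=R.from_euler('xyz',[-90,0,yaw],degrees=True)
    d=Rm.inv().apply(np.array([x,y,z])-o['ee_pos'])*100
    t=(Rm.inv()*Rt).as_rotvec(degrees=True)
    print('shift',d.round(2),'turn',t.round(2),'| t',round(o['time'],2),'pos',o['ee_pos'].round(4),'rot',o['tcp_rot'].round(1),'F',o['wrist_force'].round(1),'open',round(o['opening'],4),'q',o['q'].round(0))
if __name__=='__main__': to(*map(float,sys.argv[1:5]))
E
python3 to.py .601 .117 .303 -90
```

```text
shift [-47.09   0.09  60.72] turn [-0.   18.44  0.  ] | t 1.2 pos [ 0.174  -0.5218  0.3039] rot [-90.   -0.  -71.6] F [ 0.8  0.4 -0.1] open 0.0853 q [-72.   5.  10.  95.   0.  90.]
```

Request:
arm_command --rows '[-47.1, 0, 60.7, 0, 18.4, 0, 1, -47.1, 0, 60.7, 0, 18.4, 0, 1, -47.1, 0, 60.7, 0, 18.4, 0, 1, -47.1, 0, 60.7, 0, 18.4, 0, 1, -47.1, 0, 60.7, 0, 18.4, 0, 1, -47.1, 0, 60.7, 0, 18.4, 0, 1, -47.1, 0, 60.7, 0, 18.4, 0, 1, -47.1, 0, 60.7, 0, 18.4, 0, 1, -47.1, 0, 60.7, 0, 18.4, 0, 1, -47.1, 0, 60.7, 0, 18.4, 0, 1, -47.1, 0, 60.7, 0, 18.4, 0, 1, -47.1, 0, 60.7, 0, 18.4, 0, 1]'

```text
time: 2.2
ee_pos: [0.4507, -0.1066, 0.3042]
tcp_rot: [-90.0, -0.0, -90.0]
wrist_force: [0.6, -1.2, -0.2]
opening: 0.0851
```

```bash
python3 to.py .601 .117 .26 -90
```

```text
shift [-22.35   4.43  15.04] turn [-0.05  0.04  0.01] | t 2.2 pos [ 0.4507 -0.1066  0.3042] rot [-90.  -0. -90.] F [ 0.6 -1.2 -0.2] open 0.0851 q [-13.  -7.  -2.  95.  -0. 167.]
```

Request:
arm_command --rows '[-22.3, 0, 15, 0, -40, 0, 1, -22.3, 0, 15, 0, -40, 0, 1, -22.3, 0, 15, 0, -40, 0, 1, -22.3, 0, 15, 0, -40, 0, 1, -22.3, 0, 15, 0, -40, 0, 1, -22.3, 0, 15, 0, -40, 0, 1, -22.3, 0, 15, 0, -40, 0, 1, -22.3, 0, 15, 0, -40, 0, 1, -22.3, 0, 15, 0, -40, 0, 1, -22.3, 0, 15, 0, -40, 0, 1]'

```text
time: 3.03
ee_pos: [0.5996, 0.114, 0.3038]
tcp_rot: [-90.0, 0.0, -50.0]
wrist_force: [0.3, -0.1, 0.3]
opening: 0.0857
```

```bash
python3 to.py .601 .117 .155 -50; python3 - <<'E'
from h import *
c=take('wrist','w1');print(np.round(c['world_from_camera'],3))
for t in ['spring_center','bearing_center','gear_center']:
  for r in models.spot_point(t,'wrist')[:2]: print(t,r)
E
```

```text
shift [-0.14 14.88  0.31] turn [ 0.03  0.02 -0.  ] | t 3.03 pos [0.5996 0.114  0.3038] rot [-90.   0. -50.] F [ 0.3 -0.1  0.3] open 0.0857 q [ 11.  14.  20.  96.  -0. 151.]
[[ 0.642  0.725  0.248  0.664]
 [-0.766  0.607  0.21   0.168]
 [ 0.002 -0.325  0.946  0.374]
 [ 0.     0.     0.     1.   ]]
spring_center {'location': [277.1, 198.6], 'conf': 0.61}
bearing_center {'location': [189.5, 236.8], 'conf': 0.89}
bearing_center {'location': [271.0, 183.4], 'conf': 0.64}
gear_center {'location': [273.6, 181.7], 'conf': 0.94}
gear_center {'location': [268.5, 187.5], 'conf': 0.25}
```

View pics/w1.png

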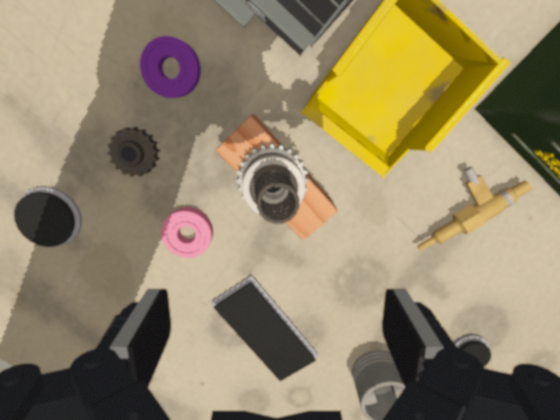

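```bash
python3 - <<'E'
from h import *
c=take('wrist')
P=cloud(c);m=(np.hypot(P[...,0]-.6,P[...,1]-.12)<.05)
print(world(c,277.1,198.6,.0975),world(c,280,207,.12),world(c,271,183.4,.0675), world(c,272.5,181,.049))
p=P[m&(P[...,2]>.112)];print('springtop',len(p),p.mean(0),np.median(p[:,2]),cv2.minEnclosingCircle(p[:,:2].astype(np.float32)))
p=P[m&(P[...,2]>.070)&(P[...,2]<.082)];print('brg',len(p),p.mean(0),cv2.minEnclosingCircle(p[:,:2].astype(np.float32)))
p=P[m&(P[...,2]>.048)&(P[...,2]<.057)];print('gear',len(p),p.mean(0),cv2.minEnclosingCircle(p[:,:2].astype(np.float32)))
E
```

```text
[0.60202313 0.11367304 0.0975    ] [0.60356418 0.11240486 0.12      ] [0.60229029 0.12041746 0.0675    ] [0.60114613 0.11798429 0.049     ]
springtop 16050 [0.60015376 0.12756142 0.28186246] 0.2926882226161872 ((0.5999976992607117, 0.11996600031852722), 0.05006517469882965)
brg 1703 [0.60633932 0.12346935 0.07457082] ((0.6022053360939026, 0.11823023110628128), 0.026199745014309883)
gear 712 [0.61228485 0.13309601 0.05169823] ((0.6019324660301208, 0.11963331699371338), 0.031943466514348984)
```

Request:
arm_command --rows '[0, 4, 0.3, 0, 0, 0, 1, 0, 8, 0.3, 0, 0, 0, 1, 0, 11, 0.3, 0, 0, 0, 1, 0, 13.5, 0.3, 0, 0, 0, 1, 0, 14.8, 0.3, 0, 0, 0, 1, 0, 14.8, 0.3, 0, 0, 0, 1, 0, 14.8, 0.3, 0, 0, 0, -1, 0, 14.8, 0.3, 0, 0, 0, -1, 0, 14.8, 0.3, 0, 0, 0, -1, 0, 14.8, 0.3, 0, 0, 0, -1, 0, 14.8, 0.3, 0, 0, 0, -1, 0, 14.8, 0.3, 0, 0, 0, -1]' --force 40

```text
time: 4.28
ee_pos: [0.6028, 0.1165, 0.1574]
tcp_rot: [-89.9, -0.1, -50.0]
wrist_force: [-0.6, 0.4, 7.2]
opening: 0.0301
```

```bash
python3 to.py .583 -.2005 .303 -50
```

```text
shift [ 23.01 -14.58 -21.88] turn [-0.12  0.04  0.07] | t 4.28 pos [0.6028 0.1165 0.1574] rot [-89.9  -0.1 -50. ] F [-0.6  0.4  7.2] open 0.0301 q [ 11.  13.   3.  80.  -0. 151.]
```

Request:
arm_command --rows '[0, 0, 0, 0, 0, 0, -1, 0, 0, 0, 0, 0, 0, -1, 0, -1, 0, 0, 0, 0, -1, 0, -2.5, 0, 0, 0, 0, -1, 0, -5, 0, 0, 0, 0, -1, 0, -5, 0, 0, 0, 0, -1, 0, -5, 0, 0, 0, 0, -1]'

```text
time: 4.87
ee_pos: [0.6028, 0.1165, 0.208]
tcp_rot: [-89.8, -0.1, -50.0]
wrist_force: [0.0, -0.1, -0.8]
opening: 0.0304
```

```bash
python3 - <<'E'
from h import *
c=take('wrist','w2');c=take('scene','s2');cv2.imwrite('pics/s2z.png',cv2.resize(c['pixels'][130:280,150:350],(800,600)))
E
python3 to.py .583 -.2005 .303 -50
```

```text
shift [ 23.03  -9.73 -21.85] turn [ 0.02  0.04 -0.01] | t 4.97 pos [0.6021 0.1164 0.2057] rot [-90.   0. -50.] F [ 0.7 -0.  -0.7] open 0.03 q [ 11.  13.   8.  85.   0. 151.]
```

View pics/w2.png

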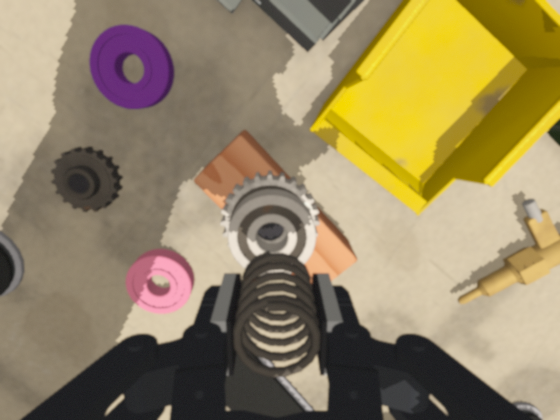

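View pics/s2z.png

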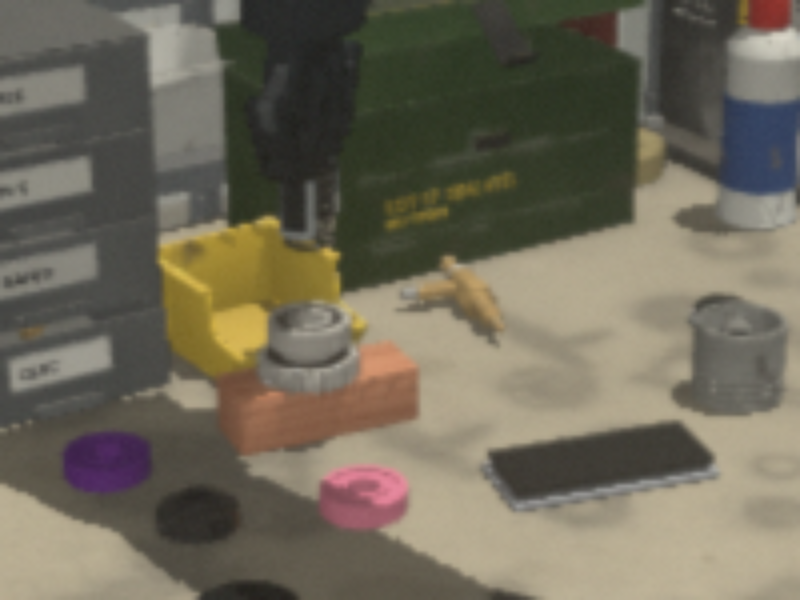

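Request:
arm_command --rows '[2, -2, -2, 0, 0, 0, -1, 5, -3, -4.8, 0, 0, 0, -1, 8, -3, -7.6, 0, 0, 0, -1, 11, -3, -10.4, 0, 0, 0, -1, 14, -3, -13.3, 0, 0, 0, -1, 17, -3, -16.1, 0, 0, 0, -1, 20, -3, -19, 0, 0, 0, -1, 22, -3, -20.9, 0, 0, 0, -1, 23, -1, -21.9, 0, 0, 0, -1, 23, 3, -21.9, 0, 0, 0, -1, 23, 3, -21.9, 0, 0, 0, -1]'

```text
time: 5.88
ee_pos: [0.5792, -0.2008, 0.1672]
tcp_rot: [-90.4, 0.6, -50.1]
wrist_force: [-2.0, 0.7, -2.4]
opening: 0.0302
```

```bash
python3 to.py .583 -.2005 .098 -50; python3 - <<'E'
from h import *
c=take('wrist','w3')
for t in ['spring_center','small_stand_top']:
  for r in models.spot_point(t,'wrist')[:2]: print(t,r,world(c,*r['location'],.014))
E
```

```text
shift [0.29 6.92 0.35] turn [ 0.35 -0.08 -0.6 ] | t 5.88 pos [ 0.5792 -0.2008  0.1672] rot [-90.4   0.6 -50.1] F [-2.   0.7 -2.4] open 0.0302 q [-19.  14.   5.  82.   0. 121.]
spring_center {'location': [278.9, 308.0], 'conf': 0.83} [ 0.53208922 -0.24114163  0.014     ]
small_stand_top {'location': [283.3, 218.2], 'conf': 0.74} [ 0.58440745 -0.20087678  0.014     ]
```

View pics/w3.png

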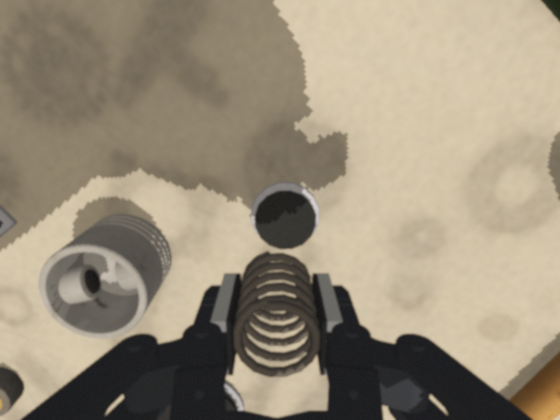

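```bash
python3 to.py .5835 -.2005 .0975 -50
```

```text
shift [0.1  7.91 0.06] turn [ 0.02  0.07 -0.04] | t 6.03 pos [ 0.5825 -0.2001  0.1766] rot [-90.    0.  -49.9] F [-0.1  0.9  0.5] open 0.0301 q [-19.  13.   6.  82.   0. 121.]
```

Request:
arm_command --rows '[0.1, 3, 0.1, 0, 0, 0, -1, 0.1, 5.5, 0.1, 0, 0, 0, -1, 0.1, 7, 0.1, 0, 0, 0, -1, 0.1, 7.5, 0.1, 0, 0, 0, -1, 0.1, 7.7, 0.1, 0, 0, 0, -1, 0.1, 7.9, 0.1, 0, 0, 0, -1, 0.1, 7.9, 0.1, 0, 0, 0, -1]'

```text
time: 6.62
ee_pos: [0.5848, -0.2007, 0.0987]
tcp_rot: [-89.9, -0.1, -49.9]
wrist_force: [0.4, 0.4, 0.5]
opening: 0.0303
```

```bash
python3 - <<'E'
from h import *
for n in ['wrist','scene','top']:
    c=take(n,n+'4')
    P=cloud(c); m=(np.hypot(P[...,0]-.583,P[...,1]+.2)<.03)&(P[...,2]<.13)&(P[...,2]>.005)
    print(n,m.sum())
cv2.imwrite('pics/s4z.png',cv2.resize(cv2.imread('pics/scene4.png')[150:270,270:430],(800,600)))
E
python3 to.py .5835 -.2005 .0975 -50
```

```text
wrist 23086
scene 251
top 12
shift [-0.09  0.07 -0.05] turn [-0.05  0.04  0.09] | t 6.77 pos [ 0.5845 -0.2008  0.0982] rot [-89.9  -0.1 -50. ] F [-0.2  0.6 -1. ] open 0.03 q [-19.  15.  -1.  74.   0. 121.]
```

View pics/s4z.png

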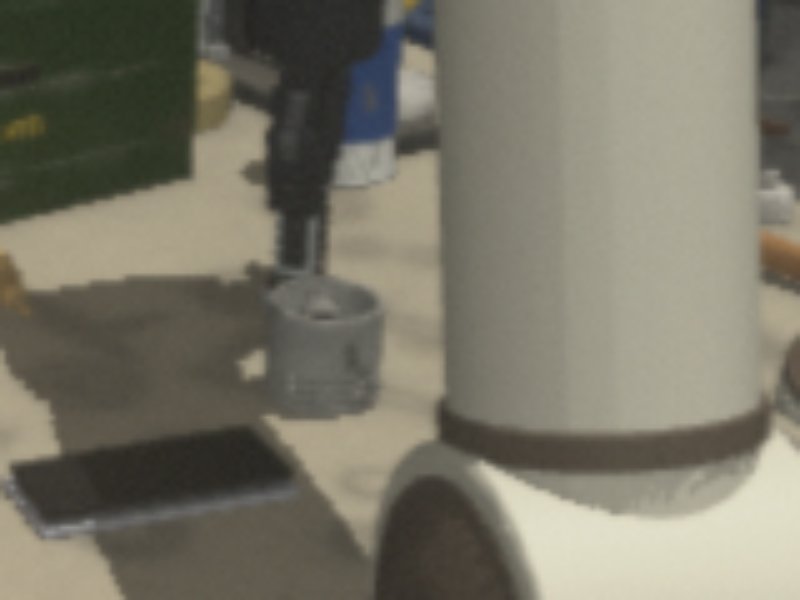

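View pics/wrist4.png

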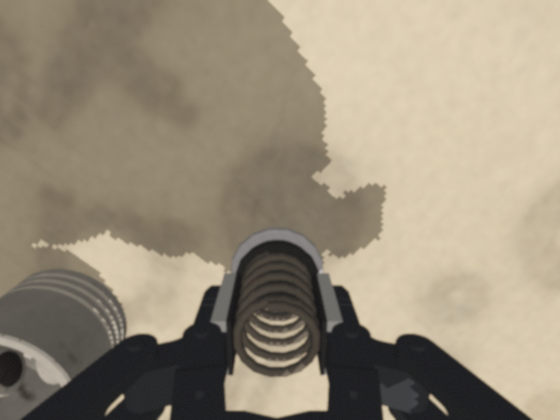

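Request:
arm_command --rows '[0, 0.1, 0, 0, 0, 0, -1, 0, 0.2, 0, 0, 0, 0, -1, 0, 0.3, 0, 0, 0, 0, -1, 0, 0.3, 0, 0, 0, 0, -1]'

```text
time: 7.1
ee_pos: [0.5843, -0.2009, 0.0964]
tcp_rot: [-89.9, -0.1, -50.0]
wrist_force: [-4.6, 2.6, 14.9]
opening: 0.03
```

Request:
arm_command --rows '[0, -0.1, 0, 0, 0, 0, -1, 0, -0.1, 0, 0, 0, 0, 0.4, 0, -0.1, 0, 0, 0, 0, 0.4, 0, -0.1, 0, 0, 0, 0, 0.4, 0, -0.1, 0, 0, 0, 0, 0.4, 0, -2, 0, 0, 0, 0, 0.4, 0, -5, 0, 0, 0, 0, 0.4, 0, -9, 0, 0, 0, 0, 1, 0, -9, 0, 0, 0, 0, 1]'

```text
time: 7.85
ee_pos: [0.5858, -0.2014, 0.1916]
tcp_rot: [-89.7, -0.5, -50.0]
wrist_force: [0.5, 0.2, 1.1]
opening: 0.0813
```

```bash
python3 - <<'E'
from h import *
c=take('wrist','w5');P=cloud(c); m=(np.hypot(P[...,0]-.583,P[...,1]+.2)<.03)&(P[...,2]<.07)&(P[...,2]>.05)
p=P[m];print(len(p),p.mean(0),cv2.minEnclosingCircle(p[:,:2].astype(np.float32)))
for r in models.spot_point('spring_center','wrist')[:2]: print(r,world(c,*r['location'],.0365))
m=(np.hypot(P[...,0]-.583,P[...,1]+.2)<.03)&(P[...,2]<.018)&(P[...,2]>.009)&(c['pixels'].max(2)<60)
p=P[m];print('stand',len(p),p.mean(0),cv2.minEnclosingCircle(p[:,:2].astype(np.float32)))
E
python3 to.py .602 .1185 .303 -50
```

```text
1033 [ 0.58862206 -0.20408529  0.05624366] ((0.5887475609779358, -0.20361192524433136), 0.015817122533917427)
{'location': [277.8, 227.2], 'conf': 0.96} [ 0.58660542 -0.20425846  0.0365    ]
stand 705 [ 0.58551502 -0.20037648  0.0142984 ] ((0.5846695303916931, -0.20092947781085968), 0.018667276948690414)
shift [-23.32 -11.75  21.9 ] turn [-0.11  0.04  0.18] | t 7.95 pos [ 0.5847 -0.201   0.1858] rot [-89.9  -0.2 -50. ] F [ 0.5 -0.  -0.1] open 0.0859 q [-19.  13.   7.  83.   0. 121.]
```

View pics/w5.png

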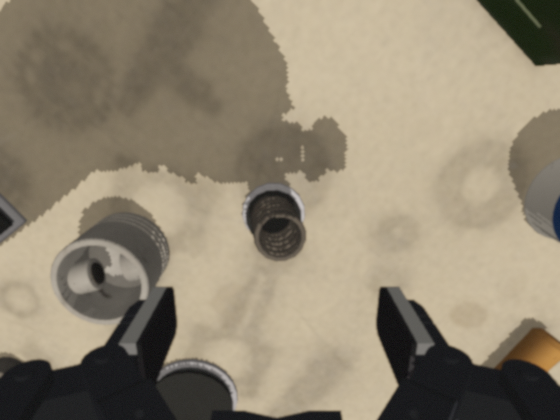

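Request:
arm_command --rows '[-2.8, -1, 2.6, 0, 0, 0, 1, -5.6, -1, 5.2, 0, 0, 0, 1, -8.4, -1, 7.8, 0, 0, 0, 1, -11.2, -1, 10.4, 0, 0, 0, 1, -14, -1, 13, 0, 0, 0, 1, -16.8, -1, 15.7, 0, 0, 0, 1, -19.6, -1, 18.3, 0, 0, 0, 1, -21.5, -1, 20.2, 0, 0, 0, 1, -22.7, -1, 21.3, 0, 0, 0, 1, -23.3, -1, 21.9, 0, 0, 0, 1, -23.3, -1, 21.9, 0, 0, 0, 1]'

```text
time: 8.87
ee_pos: [0.6013, 0.1199, 0.1925]
tcp_rot: [-90.1, 0.1, -49.8]
wrist_force: [0.6, -0.2, -0.1]
opening: 0.0853
```

```bash
python3 - <<'E'
from h import *
c=take('wrist','w6');P=cloud(c);m=(np.hypot(P[...,0]-.6,P[...,1]-.12)<.05)
p=P[m&(P[...,2]>.070)&(P[...,2]<.082)];print('brg',len(p),p.mean(0),cv2.minEnclosingCircle(p[:,:2].astype(np.float32)))
p=P[m&(P[...,2]>.048)&(P[...,2]<.057)];print('gear',len(p),p.mean(0),cv2.minEnclosingCircle(p[:,:2].astype(np.float32)))
px=c['pixels'].astype(int);b=(px[...,2]>px[...,0]+35)&(P[...,2]>.03)&(P[...,2]<.043)&(np.hypot(P[...,0]-.6,P[...,1]-.12)<.09)&(P[...,0]<.65)
p=P[b];print('block',len(p),p.mean(0),cv2.minAreaRect((p[:,:2]*1000).astype(np.float32)))
E
python3 to.py .602 .1185 .129 -50
```

```text
brg 5869 [0.60290177 0.1192367  0.07419048] ((0.6017858386039734, 0.1183975487947464), 0.02634822204709053)
gear 1663 [0.61316796 0.13369368 0.05168018] ((0.601618230342865, 0.12011004984378815), 0.03218061849474907)
block 5621 [0.60602974 0.11883126 0.03761623] ((605.9224243164062, 112.49061584472656), (119.7101821899414, 53.36806106567383), 82.82140350341797)
shift [0.05 6.38 0.04] turn [ 0.09  0.09 -0.04] | t 8.92 pos [0.6014 0.1187 0.1928] rot [-90.1   0.  -49.9] F [-0.1 -0.8 -1. ] open 0.0853 q [ 11.  13.   7.  84.  -0. 151.]
```

View pics/w6.png

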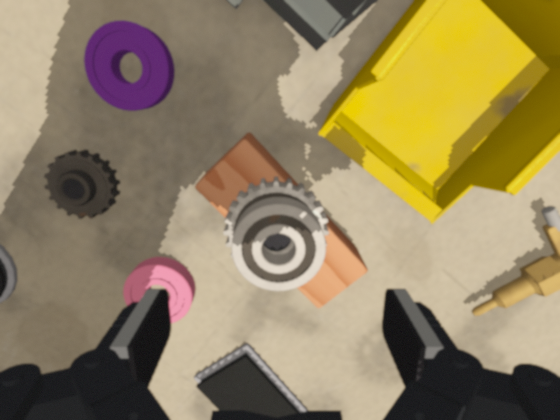

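Request:
arm_command --rows '[0, 2.5, 0, 0, 0, 0, 1, 0, 4.5, 0, 0, 0, 0, 1, 0, 5.8, 0, 0, 0, 0, 1, 0, 6.4, 0, 0, 0, 0, 1, 0, 6.4, 0, 0, 0, 0, 1, 0, 6.4, 0, 0, 0, 0, -1, 0, 6.4, 0, 0, 0, 0, -1, 0, 6.4, 0, 0, 0, 0, -1, 0, 6.4, 0, 0, 0, 0, -1, 0, 6.4, 0, 0, 0, 0, -1, 0, 6.4, 0, 0, 0, 0, -1, 0, 6.4, 0, 0, 0, 0, -1]' --force 50

```text
time: 9.92
ee_pos: [0.6023, 0.1185, 0.1316]
tcp_rot: [-89.9, -0.1, -50.0]
wrist_force: [0.0, -2.3, 5.5]
opening: 0.0498
```

Request:
arm_command --rows '[0, -0.5, 0, 0, 0, 0, -1, 0, -1, 0, 0, 0, 0, -1, 0, -2, 0, 0, 0, 0, -1, 0, -4, 0, 0, 0, 0, -1, 0, -7, 0, 0, 0, 0, -1, 0, -7, 0, 0, 0, 0, -1]'

```text
time: 10.42
ee_pos: [0.6031, 0.1189, 0.2066]
tcp_rot: [-89.6, -0.2, -50.0]
wrist_force: [0.4, -0.1, 0.7]
opening: 0.0497
```

```bash
python3 - <<'E'
from h import *
c=take('wrist','w7')
E
python3 to.py .411 .268 .2 -50
```

```text
shift [-23.77   0.32  -5.1 ] turn [-0.3   0.05  0.16] | t 10.47 pos [0.6029 0.1188 0.2042] rot [-89.7  -0.2 -50. ] F [-0.1  1.1 -1.8] open 0.05 q [ 11.  13.   8.  85.   0. 151.]
```

View pics/w7.png

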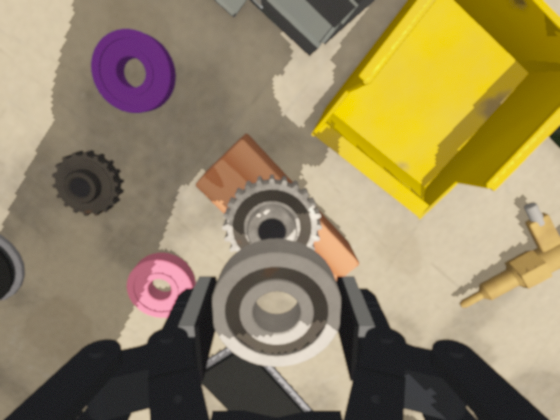

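Request:
arm_command --rows '[-2.5, 0, -0.5, 0, -2, 0, -1, -5.5, 0, -1.2, 0, -4, 0, -1, -8.5, 0, -1.8, 0, -7, 0, -1, -11.5, 0, -2.5, 0, -10, 0, -1, -14.5, 0, -3.1, 0, -10, 0, -1, -17.5, 0, -3.8, 0, -10, 0, -1, -20.5, 0, -4.4, 0, -10, 0, -1, -22.5, 0, -4.8, 0, -10, 0, -1, -23.5, 1, -5, 0, -10, 0, -1, -23.8, 3, -5.1, 0, -10, 0, -1, -23.8, 5, -5.1, 0, -10, 0, -1, -23.8, 5, -5.1, 0, -10, 0, -1]'

```text
time: 11.47
ee_pos: [0.4077, 0.2673, 0.1462]
tcp_rot: [-90.3, 0.1, -39.9]
wrist_force: [-1.0, -0.6, -1.1]
opening: 0.05
```

```bash
python3 - <<'E'
from h import *
c=take('wrist','w8')
for r in models.spot_point('middle_stand_top','wrist')[:2]: print(r,world(c,*r['location'],.014))
P=cloud(c)
m=(np.hypot(P[...,0]-.411,P[...,1]-.268)<.05)&(P[...,2]<.02)&(P[...,2]>.009)&(c['pixels'].max(2)<60)
p=P[m];print('stand',len(p),p.mean(0),cv2.minEnclosingCircle(p[:,:2].astype(np.float32)))
E
python3 to.py .411 .268 .088 -40
```

```text
{'location': [280.7, 233.3], 'conf': 0.95} [0.4113433  0.26720149 0.014     ]
stand 4231 [0.41704876 0.27692491 0.01392485] ((0.4123520255088806, 0.2697601914405823), 0.0287157129496336)
shift [0.12 6.17 0.15] turn [ 0.09  0.04 -0.03] | t 11.57 pos [0.4092 0.2677 0.1497] rot [-90.1   0.  -40. ] F [ 0.1 -0.1 -0.4] open 0.0499 q [ 33.  -3. -16.  78.   0. 163.]
```

View pics/w8.png

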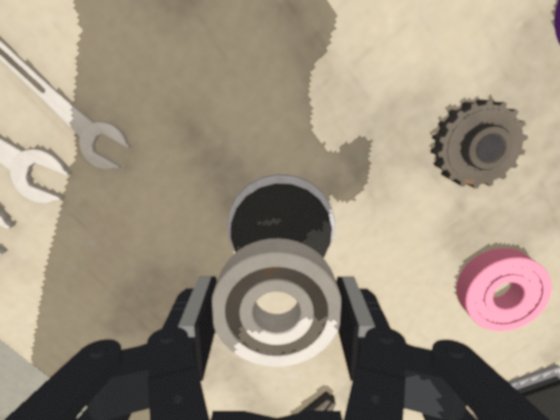

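Request:
arm_command --rows '[0.1, 2.5, 0.1, 0, 0, 0, -1, 0.1, 4.5, 0.1, 0, 0, 0, -1, 0.1, 5.6, 0.1, 0, 0, 0, -1, 0.1, 6, 0.1, 0, 0, 0, -1, 0.1, 6.2, 0.1, 0, 0, 0, -1, 0.1, 6.3, 0.1, 0, 0, 0, -1, 0.1, 6.4, 0.1, 0, 0, 0, -1, 0.1, 6.4, 0.1, 0, 0, 0, -1]'

```text
time: 12.23
ee_pos: [0.4113, 0.2683, 0.0868]
tcp_rot: [-89.9, -0.0, -40.0]
wrist_force: [-0.3, 0.1, -0.2]
opening: 0.05
```

Request:
arm_command --rows '[0, 0.05, 0, 0, 0, 0, -1, 0, 0.1, 0, 0, 0, 0, -1, 0, 0.15, 0, 0, 0, 0, -1, 0, 0.2, 0, 0, 0, 0, -1, 0, 0.2, 0, 0, 0, 0, -1]'

```text
time: 12.65
ee_pos: [0.4112, 0.2682, 0.0856]
tcp_rot: [-89.9, -0.0, -40.0]
wrist_force: [-4.4, -3.2, 12.5]
opening: 0.0498
```

Contact. Release and look.

Request:
arm_command --rows '[0, -0.1, 0, 0, 0, 0, -1, 0, -0.1, 0, 0, 0, 0, 0.7, 0, -0.1, 0, 0, 0, 0, 0.7, 0, -0.1, 0, 0, 0, 0, 0.7, 0, -0.1, 0, 0, 0, 0, 0.7, 0, -2, 0, 0, 0, 0, 0.8, 0, -5, 0, 0, 0, 0, 1, 0, -9, 0, 0, 0, 0, 1, 0, -10, 0, 0, 0, 0, 1, 0, -10, 0, 0, 0, 0, 1]'

```text
time: 13.48
ee_pos: [0.4122, 0.2689, 0.1876]
tcp_rot: [-89.7, -0.1, -40.0]
wrist_force: [0.4, -0.2, 0.6]
opening: 0.0851
```

```bash
python3 - <<'E'
from h import *
c=take('wrist','w9')
P=cloud(c)
for lo,hi,n in [(.025,.033,'brg'),(.009,.018,'stand')]:
    m=(np.hypot(P[...,0]-.411,P[...,1]-.268)<.05)&(P[...,2]<hi)&(P[...,2]>lo)
    p=P[m];print(n,len(p),p.mean(0),cv2.minEnclosingCircle(p[:,:2].astype(np.float32)))
for r in models.spot_point('bearing_center','wrist')[:2]: print(r,world(c,*r['location'],.0215))
E
python3 to.py .602 .120 .2 -50
```

```text
brg 4153 [0.41210559 0.26819811 0.02829055] ((0.41148409247398376, 0.26747292280197144), 0.026278231292963028)
stand 1334 [0.41932123 0.27453323 0.01399494] ((0.41184449195861816, 0.2671675980091095), 0.029803834855556488)
{'location': [273.3, 219.9], 'conf': 0.85} [0.41124826 0.2695931  0.0215    ]
{'location': [463.4, 270.1], 'conf': 0.63} [0.48944764 0.15477686 0.0215    ]
shift [24.15 -1.62  0.91] turn [-3.000e-02  1.004e+01  1.000e-02] | t 13.58 pos [0.4111 0.2681 0.1837] rot [-90.  -0. -40.] F [ 0.8  0.4 -0.3] open 0.0852 q [ 33.  -4. -12.  82.  -0. 163.]
```

View pics/w9.png

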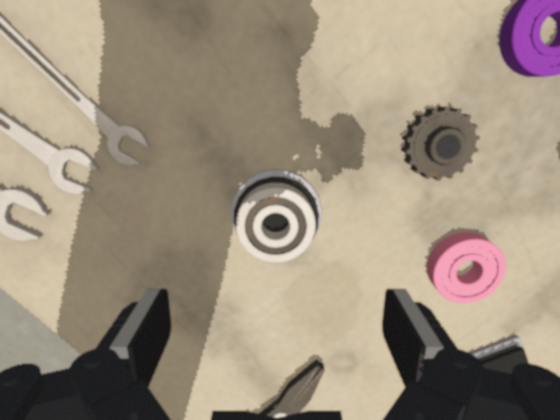

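Request:
arm_command --rows '[3, -1, 0.1, 0, 2, 0, 1, 6, -1.6, 0.3, 0, 4, 0, 1, 9, -1.6, 0.4, 0, 6, 0, 1, 12, -1.6, 0.5, 0, 8, 0, 1, 15, -1.6, 0.6, 0, 10, 0, 1, 18, -1.6, 0.7, 0, 10, 0, 1, 21, -1.6, 0.8, 0, 10, 0, 1, 23, -1.6, 0.9, 0, 10, 0, 1, 24.1, -1.2, 0.9, 0, 10, 0, 1, 24.1, -1, 0.9, 0, 10, 0, 1, 24.1, -1, 0.9, 0, 10, 0, 1]'

```text
time: 14.5
ee_pos: [0.6006, 0.1201, 0.1917]
tcp_rot: [-90.2, 0.1, -50.0]
wrist_force: [-1.8, -0.2, -0.7]
opening: 0.0852
```

```bash
python3 - <<'E'
from h import *
c=take('wrist','w10');P=cloud(c);m=(np.hypot(P[...,0]-.6,P[...,1]-.12)<.05)
p=P[m&(P[...,2]>.055)&(P[...,2]<.066)];print('hub',len(p),p.mean(0),cv2.minEnclosingCircle(p[:,:2].astype(np.float32)))
p=P[m&(P[...,2]>.047)&(P[...,2]<.055)];print('gear',len(p),p.mean(0),cv2.minEnclosingCircle(p[:,:2].astype(np.float32)))
px=c['pixels'].astype(int);b=(px[...,2]>px[...,0]+35)&(P[...,2]>.03)&(P[...,2]<.043)&(np.hypot(P[...,0]-.6,P[...,1]-.12)<.09)&(P[...,0]<.65)
p=P[b];print('block',len(p),p.mean(0),cv2.minAreaRect((p[:,:2]*1000).astype(np.float32)))
E
python3 to.py .602 .120 .108 -50
```

```text
hub 2212 [0.60245137 0.12056108 0.05928712] ((0.6015300154685974, 0.12015726417303085), 0.016278745606541634)
gear 5298 [0.60384309 0.121853   0.0520176 ] ((0.601601243019104, 0.11959011107683182), 0.032325852662324905)
block 6179 [0.60484093 0.11591736 0.03761707] ((605.9004516601562, 112.36754608154297), (119.90961456298828, 53.28436279296875), 82.8314437866211)
shift [0.16 8.45 0.1 ] turn [ 0.12  0.05 -0.08] | t 14.55 pos [0.6004 0.1206 0.1925] rot [-90.1   0.1 -50. ] F [-0.1  0.5  0.3] open 0.0856 q [ 11.  13.   7.  84.   0. 151.]
```

View pics/w10.png

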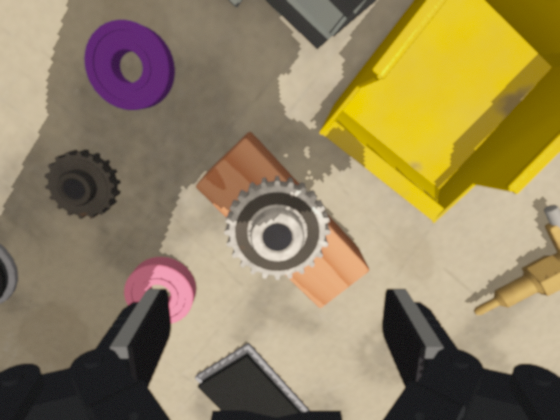

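Request:
arm_command --rows '[0.1, 3, 0.1, 0, 0, 0, 1, 0.1, 6, 0.1, 0, 0, 0, 1, 0.1, 7.7, 0.1, 0, 0, 0, 1, 0.1, 8.5, 0.1, 0, 0, 0, 1, 0.1, 8.5, 0.1, 0, 0, 0, 1, 0.1, 8.5, 0.1, 0, 0, 0, -1, 0.1, 8.5, 0.1, 0, 0, 0, -1, 0.1, 8.5, 0.1, 0, 0, 0, -1, 0.1, 8.5, 0.1, 0, 0, 0, -1, 0.1, 8.5, 0.1, 0, 0, 0, -1, 0.1, 8.5, 0.1, 0, 0, 0, -1, 0.1, 8.5, 0.1, 0, 0, 0, -1]' --force 60

```text
time: 15.55
ee_pos: [0.6036, 0.1205, 0.1116]
tcp_rot: [-89.8, -0.1, -50.0]
wrist_force: [-2.4, 0.3, 6.8]
opening: 0.0612
```

Request:
arm_command --rows '[0, -0.5, 0, 0, 0, 0, -1, 0, -1, 0, 0, 0, 0, -1, 0, -2, 0, 0, 0, 0, -1, 0, -4, 0, 0, 0, 0, -1, 0, -7, 0, 0, 0, 0, -1, 0, -9, 0, 0, 0, 0, -1, 0, -9, 0, 0, 0, 0, -1]'

```text
time: 16.13
ee_pos: [0.6043, 0.1203, 0.2049]
tcp_rot: [-89.6, -0.2, -50.0]
wrist_force: [-0.0, 1.1, -1.8]
opening: 0.0605
```

```bash
python3 - <<'E'
from h import *
c=take('wrist','w11')
E
python3 to.py .4087 -.255 .2 -50
```

```text
shift [ 16.18   0.08 -39.08] turn [-0.25  0.03  0.14] | t 16.18 pos [0.6039 0.1202 0.2021] rot [-89.8  -0.1 -50. ] F [ 0.1 -1.1 -3.5] open 0.0612 q [ 11.  13.   8.  85.  -0. 151.]
```

View pics/w11.png

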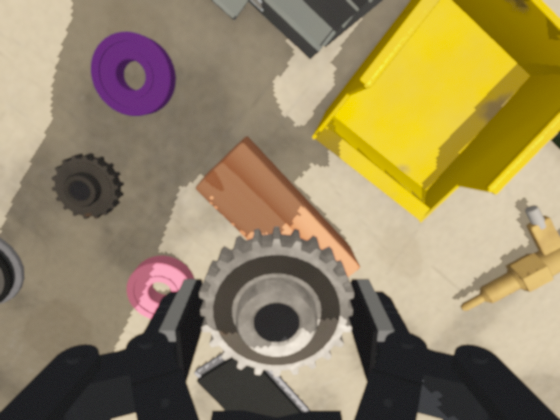

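Request:
arm_command --rows '[1, 0, -2.5, 0, 0, 0, -1, 2.6, 0, -6.3, 0, 0, 0, -1, 4.2, 0, -10.1, 0, 0, 0, -1, 5.8, 0, -13.9, 0, 0, 0, -1, 7.4, 0, -17.7, 0, 0, 0, -1, 9, 0, -21.5, 0, 0, 0, -1, 10.6, 0, -25.3, 0, 0, 0, -1, 12.2, 0, -29.1, 0, 0, 0, -1, 13.8, 0, -32.9, 0, 0, 0, -1, 15.2, 0, -36.7, 0, 0, 0, -1, 16.2, 0, -39, 0, 0, 0, -1, 16.2, 0, -39, 0, 0, 0, -1]'

```text
time: 17.18
ee_pos: [0.406, -0.258, 0.1977]
tcp_rot: [-90.1, 0.1, -50.2]
wrist_force: [0.1, -0.3, -3.2]
opening: 0.0609
```

```bash
python3 - <<'E'
from h import *
c=take('wrist','w12')
for r in models.spot_point('large_stand_top','wrist')[:2]: print(r,world(c,*r['location'],.014))
P=cloud(c)
m=(np.hypot(P[...,0]-.409,P[...,1]+.255)<.05)&(P[...,2]<.02)&(P[...,2]>.009)&(c['pixels'].max(2)<60)
p=P[m];print('stand',len(p),p.mean(0),cv2.minEnclosingCircle(p[:,:2].astype(np.float32)))
E
python3 to.py .409 -.255 .091 -50
```

```text
{'location': [276.9, 209.9], 'conf': 0.62} [ 0.40661793 -0.25859491  0.014     ]
stand 5966 [ 0.41359281 -0.25310952  0.01387223] ((0.40951433777809143, -0.2565217614173889), 0.03456590697169304)
shift [ 0.08 10.68  0.14] turn [ 0.02 -0.11 -0.1 ] | t 17.28 pos [ 0.4076 -0.2554  0.1978] rot [-90.    0.1 -50.1] F [ 0.3  0.5 -3. ] open 0.0606 q [-32.  -5. -12.  83.   0. 108.]
```

View pics/w12.png

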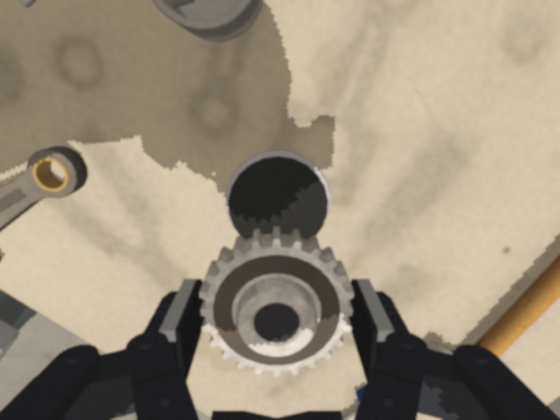

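Request:
arm_command --rows '[0.1, 3, 0.1, 0, 0, 0, -1, 0.1, 6, 0.1, 0, 0, 0, -1, 0.1, 8.5, 0.1, 0, 0, 0, -1, 0.1, 10, 0.1, 0, 0, 0, -1, 0.1, 10.5, 0.1, 0, 0, 0, -1, 0.1, 10.7, 0.1, 0, 0, 0, -1, 0.1, 10.7, 0.1, 0, 0, 0, -1]'

```text
time: 17.87
ee_pos: [0.4103, -0.2544, 0.0921]
tcp_rot: [-90.0, 0.0, -49.9]
wrist_force: [0.0, 0.2, -2.6]
opening: 0.0611
```

Request:
arm_command --rows '[0, 0.1, 0, 0, 0, 0, -1, 0, 0.2, 0, 0, 0, 0, -1, 0, 0.25, 0, 0, 0, 0, -1, 0, 0.3, 0, 0, 0, 0, -1, 0, 0.35, 0, 0, 0, 0, -1, 0, 0.35, 0, 0, 0, 0, -1]'

```text
time: 18.37
ee_pos: [0.4099, -0.255, 0.0885]
tcp_rot: [-90.0, -0.0, -50.0]
wrist_force: [-0.0, 0.6, -3.1]
opening: 0.0611
```

Request:
arm_command --rows '[0, 0.05, 0, 0, 0, 0, -1, 0, 0.1, 0, 0, 0, 0, -1, 0, 0.15, 0, 0, 0, 0, -1, 0, 0.2, 0, 0, 0, 0, -1, 0, 0.2, 0, 0, 0, 0, -1]'

```text
time: 18.78
ee_pos: [0.4099, -0.2551, 0.0876]
tcp_rot: [-90.0, -0.0, -50.0]
wrist_force: [-4.5, 2.5, 8.2]
opening: 0.0609
```

Contact; release.

Request:
arm_command --rows '[0, -0.05, 0, 0, 0, 0, -1, 0, -0.05, 0, 0, 0, 0, 1, 0, -0.05, 0, 0, 0, 0, 1, 0, -0.05, 0, 0, 0, 0, 1, 0, -0.05, 0, 0, 0, 0, 1, 0, -2, 0, 0, 0, 0, 1, 0, -5, 0, 0, 0, 0, 1, 0, -9, 0, 0, 0, 0, 1, 0, -12, 0, 0, 0, 0, 1, 0, -12, 0, 0, 0, 0, 1]'

```text
time: 19.62
ee_pos: [0.4115, -0.256, 0.2128]
tcp_rot: [-89.8, -0.5, -50.0]
wrist_force: [0.9, -0.3, 0.6]
opening: 0.0853
```

```bash
python3 - <<'E'
from h import *
c=take('wrist','w13')
P=cloud(c)
for lo,hi,n in [(.022,.032,'rim'),(.033,.04,'hub'),(.009,.018,'stand')]:
    m=(np.hypot(P[...,0]-.409,P[...,1]+.255)<.05)&(P[...,2]<hi)&(P[...,2]>lo)
    p=P[m];print(n,len(p),p.mean(0),cv2.minEnclosingCircle(p[:,:2].astype(np.float32)))
c=take('top','t13');P=cloud(c)
px=c['pixels'].astype(int);b=(px[...,2]>px[...,0]+35)&(P[...,2]>.025)&(P[...,2]<.045)&(np.hypot(P[...,0]-.6,P[...,1]-.12)<.09)&(P[...,0]<.65)
p=P[b];print('block',len(p),p.mean(0),cv2.minAreaRect((p[:,:2]*1000).astype(np.float32)))
E
python3 to.py .606 .113 .2 -7
```

```text
rim 3837 [ 0.4111007  -0.25507924  0.02803741] ((0.408535897731781, -0.25685375928878784), 0.03245638683438301)
hub 1525 [ 0.40954759 -0.25637232  0.03542371] ((0.4088360071182251, -0.2568654716014862), 0.016321498900651932)
stand 1255 [ 0.42361863 -0.24865446  0.0139583 ] ((0.40937212109565735, -0.2575526237487793), 0.03615763410925865)
block 1165 [0.60017979 0.11370417 0.03792361] ((601.1295166015625, 114.45258331298828), (119.84613800048828, 45.952239990234375), 82.64189147949219)
shift [-15.62   0.76  38.66] turn [ 1.000e-02 -4.296e+01  1.600e-01] | t 19.72 pos [ 0.4105 -0.2553  0.2077] rot [-89.9  -0.1 -50. ] F [ 0.1  0.1 -0.7] open 0.0854 q [-32.  -5. -11.  84.   0. 108.]
```

View pics/w13.png

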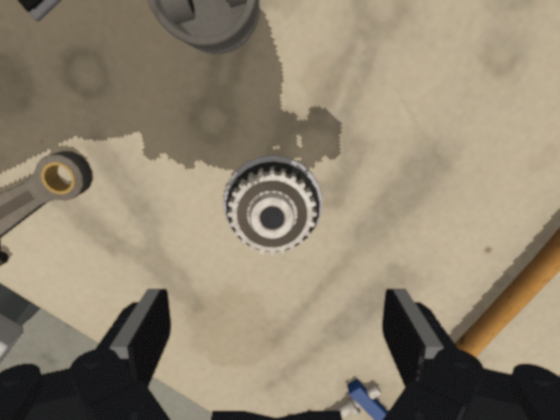

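Request:
arm_command --rows '[-1.5, 0, 3.6, 0, -6, 0, 0.4, -3.1, 0, 7.4, 0, -12, 0, 0.4, -4.7, 0, 11.2, 0, -18, 0, 0.4, -6.3, 0, 15, 0, -24, 0, 0.4, -7.9, 0, 18.8, 0, -30, 0, 0.4, -9.5, 0, 22.6, 0, -36, 0, 0.4, -11.1, 0, 26.4, 0, -42.6, 0, 0.4, -12.7, 0, 30.2, 0, -42.6, 0, 0.4, -14.3, 0, 34, 0, -42.6, 0, 0.4, -15.5, 0, 37, 0, -42.6, 0, 0.4, -16.1, 0, 38.4, 0, -42.6, 0, 0.4, -16.1, 0, 38.4, 0, -42.6, 0, 0.4]'

```text
time: 20.72
ee_pos: [0.6007, 0.1183, 0.2037]
tcp_rot: [-90.0, 0.2, -7.2]
wrist_force: [0.8, -0.4, -0.3]
opening: 0.0595
```

```bash
python3 - <<'E'
from h import *
c=take('wrist','w14');P=cloud(c)
px=c['pixels'].astype(int);b=(px[...,2]>px[...,0]+35)&(P[...,2]>.035)&(P[...,2]<.045)&(np.hypot(P[...,0]-.6,P[...,1]-.115)<.075)&(P[...,0]<.65)
p=P[b];print('block',len(p),p.mean(0),cv2.minAreaRect((p[:,:2]*1000).astype(np.float32)))
y=(px[...,2]>px[...,0]+70)&(px[...,1]>px[...,0]+60)&(P[...,2]>.02)&(P[...,2]<.08)
q=P[y];print('bin',len(q),np.percentile(q,[0,1,5],axis=0).round(3), q[q[:,2]>.04][:,0].min(),q[:,2].max())
E
python3 to.py .601 .1145 .085 -7.4
```

```text
block 11081 [0.60243246 0.11812689 0.03787918] ((601.8348388671875, 113.24440002441406), (119.2936019897461, 45.11324691772461), 82.70126342773438)
bin 13508 [[0.661 0.003 0.02 ]
 [0.664 0.037 0.021]
 [0.668 0.04  0.023]] 0.6968093764875708 0.0644436976782227
shift [ 0.15 11.91 -0.19] turn [ 0.06  0.17 -0.18] | t 20.77 pos [0.6001 0.1167 0.2041] rot [-90.1   0.2  -7.2] F [ 0.4 -0.5  0.3] open 0.0599 q [ 11.  13.   8.  85.  -0. 108.]
```

View pics/w14.png

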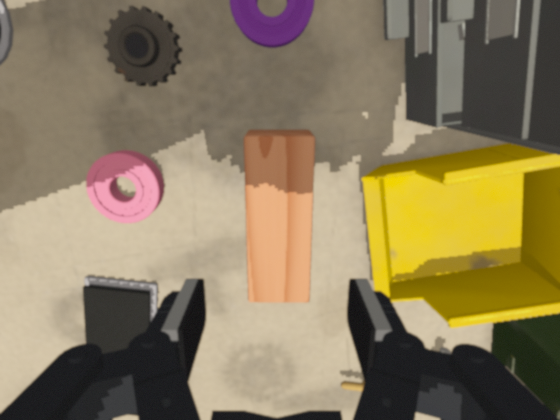

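Request:
arm_command --rows '[0.2, 3, -0.2, 0, 0, 0, 0.4, 0.2, 6, -0.2, 0, 0, 0, 0.4, 0.2, 8.5, -0.2, 0, 0, 0, 0.4, 0.2, 10.5, -0.2, 0, 0, 0, 0.4, 0.2, 11.8, -0.2, 0, 0, 0, 0.4, 0.2, 11.8, -0.2, 0, 0, 0, 0.4, 0.2, 11.8, -0.2, 0, 0, 0, -1, 0.2, 11.8, -0.2, 0, 0, 0, -1, 0.2, 11.8, -0.2, 0, 0, 0, -1, 0.2, 11.8, -0.2, 0, 0, 0, -1, 0.2, 11.8, -0.2, 0, 0, 0, -1, 0.2, 11.8, -0.2, 0, 0, 0, -1]' --force 50

```text
time: 21.77
ee_pos: [0.6024, 0.1131, 0.0893]
tcp_rot: [-90.0, -0.1, -7.4]
wrist_force: [-0.3, -0.0, 2.7]
opening: 0.0439
```

Request:
arm_command --rows '[0, -0.5, 0, 0, 0, 0, -1, 0, -1, 0, 0, 0, 0, -1, 0, -2, 0, 0, 0, 0, -1, 0, -4, 0, 0, 0, 0, -1, 0, -7, 0, 0, 0, 0, -1, 0, -7, 0, 0, 0, 0, -1]'

```text
time: 22.27
ee_pos: [0.6038, 0.1134, 0.1651]
tcp_rot: [-89.9, -0.4, -7.4]
wrist_force: [1.4, -0.8, -0.4]
opening: 0.0438
```

```bash
python3 - <<'E'
from h import *
c=take('wrist','w15')
E
python3 to.py .4503 .0057 .15 -13.5
```

```text
shift [-13.82   1.17 -12.64] turn [-0.13  6.14  0.33] | t 22.32 pos [0.6035 0.1134 0.1628] rot [-89.9  -0.3  -7.4] F [-0.1 -0.4 -1.5] open 0.0438 q [ 11.  13.   3.  80.   0. 108.]
```

View pics/w15.png

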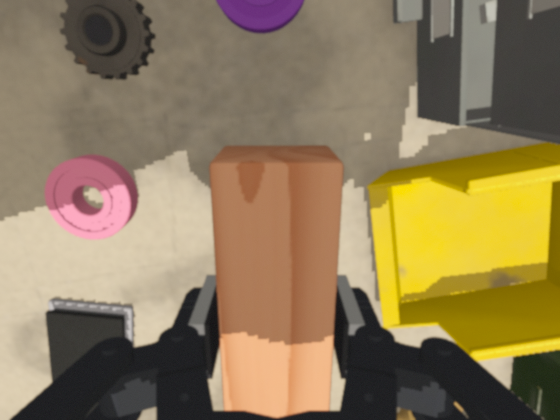

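Request:
arm_command --rows '[-1.5, 0, -1.4, 0, 1, 0, -1, -4, 0, -3.7, 0, 2, 0, -1, -6.5, 0, -6, 0, 3.5, 0, -1, -9, 0, -8.3, 0, 5, 0, -1, -11.5, 0, -10.6, 0, 6.1, 0, -1, -13, 0, -12, 0, 6.1, 0, -1, -13.8, 1, -12.6, 0, 6.1, 0, -1, -13.8, 2, -12.6, 0, 6.1, 0, -1, -13.8, 2, -12.6, 0, 6.1, 0, -1, -13.8, 2, -12.6, 0, 6.1, 0, -1]'

```text
time: 23.15
ee_pos: [0.4491, 0.006, 0.1378]
tcp_rot: [-90.0, 0.1, -13.5]
wrist_force: [0.4, -0.8, -1.7]
opening: 0.044
```

```bash
python3 - <<'E'
from h import *
c=take('wrist','w16');c=take('scene','s16');cv2.imwrite('pics/s16z.png',cv2.resize(c['pixels'][160:290,220:390],(784,600)))
E
python3 to.py .4503 .0057 .106 -13.5
```

```text
shift [ 0.08  3.25 -0.03] turn [-0.    0.07 -0.01] | t 23.25 pos [0.4496 0.0062 0.1385] rot [-90.    0.  -13.4] F [ 0.2  0.9 -1. ] open 0.0445 q [  1.  -9. -22.  77.   0. 104.]
```

View pics/w16.png

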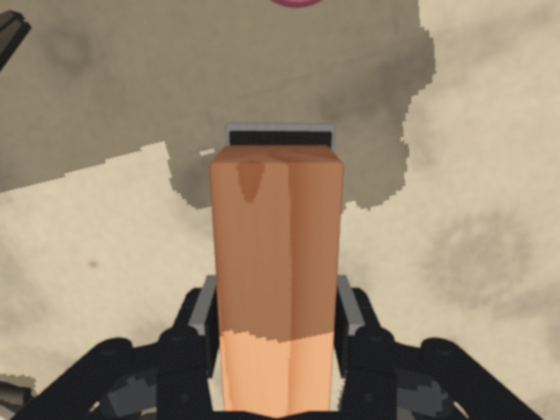

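View pics/s16z.png

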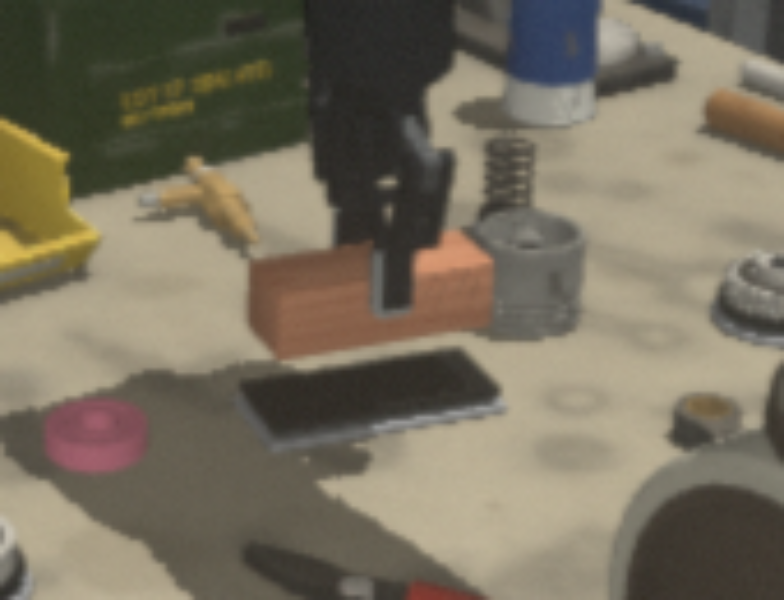

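Aligned; the spring stands behind the piston. Lower.

Request:
arm_command --rows '[0.1, 1, 0, 0, 0, 0, -1, 0.1, 2, 0, 0, 0, 0, -1, 0.1, 2.8, 0, 0, 0, 0, -1, 0.1, 3.1, 0, 0, 0, 0, -1, 0.1, 3.3, 0, 0, 0, 0, -1, 0.1, 3.4, 0, 0, 0, 0, -1, 0.1, 3.4, 0, 0, 0, 0, -1, 0.1, 3.4, 0, 0, 0, 0, -1]'

```text
time: 23.92
ee_pos: [0.4502, 0.0055, 0.1047]
tcp_rot: [-90.0, -0.0, -13.5]
wrist_force: [1.2, -0.4, -1.1]
opening: 0.044
```

Request:
arm_command --rows '[0, 0.05, 0, 0, 0, 0, -1, 0, 0.1, 0, 0, 0, 0, -1, 0, 0.15, 0, 0, 0, 0, -1, 0, 0.15, 0, 0, 0, 0, -1]'

```text
time: 24.25
ee_pos: [0.4502, 0.0056, 0.1033]
tcp_rot: [-90.0, -0.0, -13.5]
wrist_force: [-1.2, -0.1, 2.4]
opening: 0.0439
```

Request:
arm_command --rows '[0, 0.05, 0, 0, 0, 0, -1, 0, 0.05, 0, 0, 0, 0, -1, 0, 0, 0, 0, 0, 0, 0.5, 0, 0, 0, 0, 0, 0, 0.5, 0, 0, 0, 0, 0, 0, 0.5, 0, 0, 0, 0, 0, 0, 0.5, 0, -2, 0, 0, 0, 0, 0.5, 0, -5, 0, 0, 0, 0, 0.8, 0, -9, 0, 0, 0, 0, 1, 0, -12, 0, 0, 0, 0, 1, 0, -14, 0, 0, 0, 0, 1, 0, -14, 0, 0, 0, 0, 1]'

```text
time: 25.25
ee_pos: [0.4512, 0.0056, 0.2474]
tcp_rot: [-89.9, -0.4, -13.5]
wrist_force: [0.6, -0.2, 0.4]
opening: 0.0855
```

```bash
python3 - <<'E'
from h import *
c=take('wrist','w17');P=cloud(c);px=c['pixels'].astype(int)
b=(px[...,2]>px[...,0]+35)&(P[...,2]>.045)&(P[...,2]<.06)&(np.hypot(P[...,0]-.45,P[...,1]-.006)<.09)
p=P[b];print('block',len(p),p.mean(0),cv2.minAreaRect((p[:,:2]*1000).astype(np.float32)))
E
python3 to.py .4503 .0057 .106 -13.5
```

```text
block 9280 [0.45210976 0.01053031 0.05189337] ((451.04962158203125, 5.862724304199219), (120.20764923095703, 45.07577133178711), 76.46150970458984)
shift [-1.100e-01  1.389e+01 -1.000e-02] turn [-0.05  0.04  0.21] | t 25.3 pos [0.4508 0.0056 0.2449] rot [-89.9  -0.2 -13.5] F [ 1.1 -0.5 -0.1] open 0.0853 q [  1. -10. -11.  89.  -0. 104.]
```

View pics/w17.png

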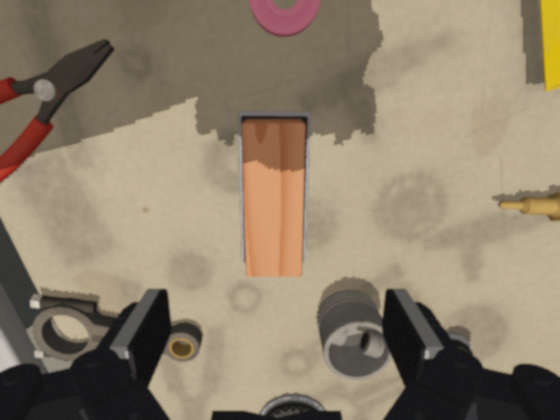

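```bash
python3 - <<'E'
from loc import *
c=take('top','t18');P=cloud(c)
m=(np.hypot(P[...,0]-.583,P[...,1]+.2)<.03)&(P[...,2]<.07)&(P[...,2]>.045)
p=P[m];print('spring top',len(p),p.mean(0) if len(p) else '',cv2.minEnclosingCircle(p[:,:2].astype(np.float32)) if len(p) else '')
for r in models.spot_point('spring_center','top')[:3]: print(r,world(c,*r['location'],.0365))
for t,z in [('piston_center',.0265),('small_gear_center',.01)]:
    for r in models.spot_point(t,'top')[:2]: print(t,r,world(c,*r['location'],z))
cv2.imwrite('pics/t18z.png',cv2.resize(c['pixels'][110:310,110:440],(792,480)))
print(sensors.get_obs()['time'])
E
```

```text
spring top 103 [ 0.58596654 -0.20038461  0.0551831 ] ((0.5867334008216858, -0.20087000727653503), 0.01610356569290161)
{'location': [370.9, 161.7], 'conf': 0.76} [ 0.58696713 -0.20472574  0.0365    ]
{'location': [341.7, 207.6], 'conf': 0.47} [ 0.48888995 -0.13920897  0.0365    ]
piston_center {'location': [340.9, 209.6], 'conf': 0.7} [ 0.48545448 -0.1385589   0.0265    ]
small_gear_center {'location': [170.0, 196.7], 'conf': 0.7} [0.52204035 0.23451918 0.01      ]
25.5
```

View pics/t18z.png

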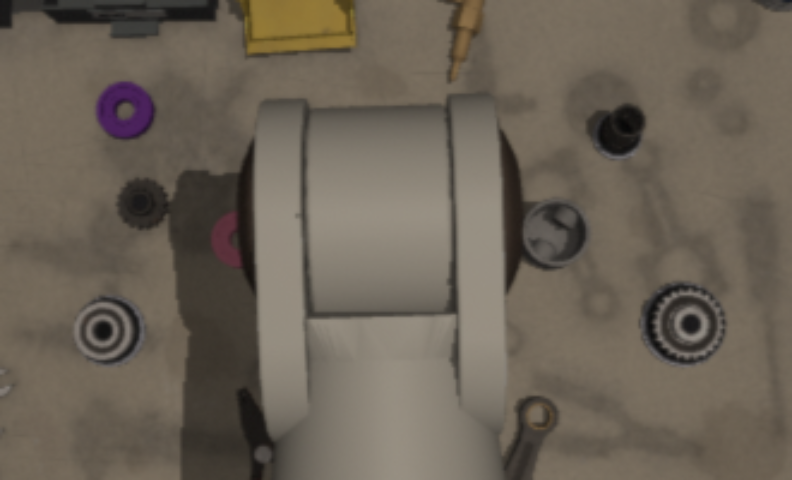

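```bash
python3 -c "
from workcell import bot
print(bot.job_done())"
```

```text
the job is handed in; nothing more can be done
None
```

I took the pile apart from the top down and set each piece on its own stand in the required order. I handed the job in at about 25.5 s of the 109 s allowed. `job_done` gives no verdict, so what follows is my own measurement.

| Piece | Offset from stand centre | Other checks |
|---|---|---|
| Spring | about 4 mm | upright in the pictures; I did not measure its tilt |
| Bearing | within 2 mm | lying flat |
| Large gear | within 2 mm | hub up |
| Block | within 1 mm | within about 0.2° of the stand's length |

- **Bystanders:** The piston and small gear showed no shift beyond detection error (a few mm) in the last top view. I left the pink and purple bearing look-alikes alone.
- **Gripper:** It was open and well clear of everything at hand-in.
- **Readings that disagreed:** For the spring, offset estimates ranged from about 3 to 5.5 mm depending on the camera and method. Its measured top height was about 3 mm below nominal, which I put down to depth noise on the open coils. That is close to the 4 mm height limit and I had no second check on it. The networks also mistook the piston and the pink bearing for wanted parts at low confidence, and I ignored those.

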